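# Load, clamp and pulse the bench bead mill

### The job

Put every brass grinding pellet from the steel tray into the mill's blue carrier, one to a well (any wells), then swing the red cam lever a quarter turn to its end stop to clamp the carrier; never squeeze the paddle while the clamp is open. Then flip the orange lock-off lever fully forward, squeeze the black paddle fully against the barrel and hold it in for two seconds, let it spring out, and flip the lock-off lever fully back. Leave the other things on the bench where they are, and finish with every pellet still in its well and the carrier still clamped.

Things in the scene. Friction and masses are not known exactly. Their poses are not given: they have to be found in the camera images.
- mill: Bench bead mill, fixed: white housing 270 (x) x 320 (y) x 30 mm high; origin on the bench under its centre, x away from the robot, y to its left. On it a blue carrier 112 x 172 mm, top at z = 46 mm, and behind that a grey drive barrel along y (x = 57 to 89, y = -120 to 110, z = 55 to 105 mm), nose towards +y, with the black paddle along its +x side; room for a finger on both sides.
- cam (a joint): Red cam-clamp lever, rad: starts 0 to 0.3 (at 0 open, pointing to the mill's +y), 1.571 = end stop (clamped, pointing to the mill's -x); turns anticlockwise seen from above about the vertical through cam_pivot. Needs about 1.5 N at the knob; stays where left.
- cam_pivot (a point): Pivot axis of the cam lever at mid-height of its bar, 66 mm above the bench. The bar is 14 mm wide and 10 mm high, its underside 31 mm above the housing; the red knob, 22 mm across, has its axis 100 mm from the pivot and reaches from 8 mm below to 14 mm above mid-bar. The lever stands clear of the carrier throughout.
- lockoff (a joint): Orange lock-off lever, rad: 0 = back (leans 0.6 rad towards the barrel's tail, the mill's -y; paddle blocked), 1.2 = fully forward (leans 0.6 rad towards the nose, +y; paddle free). Swings in the mill's y-z plane about lockoff_pivot; friction 0.05 N m, stays where left. Starts 0 to 0.12.
- lockoff_pivot (a point): Pivot of the lock-off lever, 110 mm above the bench, just beyond the barrel's top edge (mill +x) (the barrel's top is 5 mm lower). The lever reaches 40 mm from this pivot, 15 mm wide (mill x) and 6 mm thick.
- paddle (a joint): Black paddle switch, rad: 0 = sprung out at rest, 0.1 = squeezed fully against the barrel; hinged about a vertical axis at the tail end, 90 mm from paddle_press, where it needs about 4 N to start and 8 N fully in. Springs back out. With the lock-off lever back it goes in no more than about 0.02.
- paddle_press (a point): Where to squeeze: middle of the paddle's outer face by the yellow patch, 78 mm above the bench. Paddle 36 mm high (z = 60 to 96), 6 mm thick; moves 9 mm in. Outer face to the barrel's robot side: 50 mm at rest, 41 mm squeezed. Squeezed, barrel and paddle together are centred at (77.5, -10, 78) mm in the mill's frame.
- well0 (a point): Well 0 of the blue carrier: a square well 35 mm wide and 12 mm deep; this point is on its centre line 10 mm above its floor (where the centre of a pellet standing in it lies), 44 mm above the bench, 2 mm below the carrier's top. Neighbours are 57 mm apart along the mill's y, 52 mm along x.
- well1 (a point): Well 1 of the blue carrier: a square well 35 mm wide and 12 mm deep; this point is on its centre line 10 mm above its floor (where the centre of a pellet standing in it lies), 44 mm above the bench, 2 mm below the carrier's top. Neighbours are 57 mm apart along the mill's y, 52 mm along x.
- well2 (a point): Well 2 of the blue carrier: a square well 35 mm wide and 12 mm deep; this point is on its centre line 10 mm above its floor (where the centre of a pellet standing in it lies), 44 mm above the bench, 2 mm below the carrier's top. Neighbours are 57 mm apart along the mill's y, 52 mm along x.
- well3 (a point): Well 3 of the blue carrier: a square well 35 mm wide and 12 mm deep; this point is on its centre line 10 mm above its floor (where the centre of a pellet standing in it lies), 44 mm above the bench, 2 mm below the carrier's top. Neighbours are 57 mm apart along the mill's y, 52 mm along x.
- well4 (a point): Well 4 of the blue carrier: a square well 35 mm wide and 12 mm deep; this point is on its centre line 10 mm above its floor (where the centre of a pellet standing in it lies), 44 mm above the bench, 2 mm below the carrier's top. Neighbours are 57 mm apart along the mill's y, 52 mm along x.
- well5 (a point): Well 5 of the blue carrier: a square well 35 mm wide and 12 mm deep; this point is on its centre line 10 mm above its floor (where the centre of a pellet standing in it lies), 44 mm above the bench, 2 mm below the carrier's top. Neighbours are 57 mm apart along the mill's y, 52 mm along x.
- pellet0_center (a point): Centre of pellet0: a brass-coloured grinding pellet, a plain cylinder 24 mm across and 20 mm high, about 70 g, its axis along z; starts standing in the shallow steel tray (210 x 150 mm, rim 9 mm high, floor 3 mm above the bench) on the robot's right. Some of the six pellets are absent in some starts.
- pellet1_center (a point): Centre of pellet1: a brass-coloured grinding pellet, a plain cylinder 24 mm across and 20 mm high, about 70 g, its axis along z; starts standing in the shallow steel tray (210 x 150 mm, rim 9 mm high, floor 3 mm above the bench) on the robot's right. Some of the six pellets are absent in some starts.
- pellet2_center (a point): Centre of pellet2: a brass-coloured grinding pellet, a plain cylinder 24 mm across and 20 mm high, about 70 g, its axis along z; starts standing in the shallow steel tray (210 x 150 mm, rim 9 mm high, floor 3 mm above the bench) on the robot's right. Some of the six pellets are absent in some starts.
- pellet3_center (a point): Centre of pellet3: a brass-coloured grinding pellet, a plain cylinder 24 mm across and 20 mm high, about 70 g, its axis along z; starts standing in the shallow steel tray (210 x 150 mm, rim 9 mm high, floor 3 mm above the bench) on the robot's right. Some of the six pellets are absent in some starts.
- pellet4_center (a point): Centre of pellet4: a brass-coloured grinding pellet, a plain cylinder 24 mm across and 20 mm high, about 70 g, its axis along z; starts standing in the shallow steel tray (210 x 150 mm, rim 9 mm high, floor 3 mm above the bench) on the robot's right. Some of the six pellets are absent in some starts.
- pellet5_center (a point): Centre of pellet5: a brass-coloured grinding pellet, a plain cylinder 24 mm across and 20 mm high, about 70 g, its axis along z; starts standing in the shallow steel tray (210 x 150 mm, rim 9 mm high, floor 3 mm above the bench) on the robot's right. Some of the six pellets are absent in some starts.
- reagent: Amber bottle, 56 mm across, 115 mm high; loose bystander, to be left where it is; origin at the centre of its underside.
- jar: Clear jar with blue cap, 52 mm across, 60 mm high; loose bystander, to be left where it is; origin at the centre of its underside.
- tipbox: Green pipette-tip box 120 x 85 x 60 mm; loose bystander, to be left where it is; origin at the centre of its underside.
- timer: White timer 60 x 60 x 22 mm; loose bystander, to be left where it is; origin at the centre of its underside.
- slidebox: Yellow slide box 100 x 75 x 35 mm; loose bystander, to be left where it is; origin at the centre of its underside.

How it is judged:
By the outcome, as a careful person would: the job done as asked, in the order asked, and still so for the second after the job is handed in, with the robot touching nothing.
Of pellet0, pellet1, pellet2, pellet3, pellet4, pellet5 only 4 to 6 are there at a start; the rules pass over those that are not, and their reading is None.
At some moment in a run one of pellet0, pellet1, pellet2, pellet3, pellet4, pellet5 may be knocked a few centimetres aside while the robot is not near it.
Once in a run the grip may slacken for a moment while it holds something.
It also fails if it takes over 210 s, if anything falls off the work surface, if the arm or the gripper's body presses on something with over 40 N, if the wrist force passes 120 N, or if a joint passes its speed limit or range.

### The arm

A 6-joint arm with a two-finger parallel gripper is mounted at the origin on the work surface. World frame = base frame: x ahead of the robot, y to its left, z up, the work surface at z = 0. Lengths are in mm, angles in rad, forces in N, time in s.
With the tool pointing down it reaches from about 400 to 925 mm from the base axis. Payload 12.5 kg.
Tool frame: the origin (TCP) lies midway between the tips of the shut fingers; the grasp point (between the pads) lies 19 mm behind it (env.grip_depth is the distance from the TCP to the grasp point, in mm); z points along the fingers, y is the line along which they close (so a half turn about z gives the same grasp; the last joint's range is limited). The gripper opens to 95 mm and grips with 3 to 60 N. Pads are 20 mm wide; open, the fingers measure 119 mm over their backs; the gripper's body (75 mm by 180 mm) begins 59 mm behind the grasp point.
Start: joints at [1.035, 0.491, 1.559, -0, 1.092, -0.106], TCP at [260.417, 568.181, 214.661] pointing down, gripper open.
Joint ranges: [-3.1, 3.1], [-0.84, 2.19], [0.05, 2.79], [-1.13, 4.28], [0.06, 2.93], [-2.69, 2.69]. Speed limits (rad/s): [2.22, 2.22, 2.79, 3.14, 3.14, 3.14].

### API

Orientations are given as [roll, pitch, yaw] about the fixed x, y, z axes, in that order (R = Rz(yaw) Ry(pitch) Rx(roll)).
In Python, from cell import monitor, viewer, order, env gives the robot as it stands.
- The arm moves only by the tool move_arm, never from a script. Its argument "moves" is one flat list of numbers, 4 for each row, row after row: the shift along the tool's x, y, z normalised to -1 to 1, where 1 is 0.15 m, then the turn about the tool's z normalised to -1 to 1, where 1 is pi/2 rad. A call has 1 to 10 rows; each row shifts and turns the commanded pose from where the row before left it, along the tool's axes as they then stand; what a row does not reach is not made up. A row lasts 1/8 s, in which the tool goes at most 62.5 mm and 10.7 degrees, less where a joint would pass 70% of its speed; a pose out of reach is approached as far as the arm can. A call with a number of a shift or a turn outside -1 to 1 is refused whole. A call with a gripper value outside its range is refused whole. "claw" is the finger opening in mm, from 0 to 95.1, set as the call begins (left out, the last holds). The fingers move at their own pace and stop on an object; the grip force is fixed at half the most. Time passes only in rows, so rows that do not move let the fingers close. It gives the time, the measured TCP pose, the force, the opening and the grip force at its end, in the units of the state.
- monitor.state(): the state, without advancing time (a new reading comes with each control period).
- viewer.read_camera(name): name is "side" or "top"; returns the picture (384x512x3 uint8, red, green, blue); there is no depth.
- viewer.camera_info(name): a dict with "K" (3x3 intrinsics, pixels), "camera_from_world" (4x4, takes a point from world to camera coordinates). Camera axes: x right, y down, z forward; pixel columns grow to the right and rows downward; lengths in mm; the calibration is good to about 2 mm. A picture is of the moment at which its call begins. camera_info takes no time and is no camera call.
- order.job_done(): hands the job in; it is judged then, once.
The state is a dict: "t": time; "joints": joint angles; "qvel": joint speeds; "tau": joint torques, N m; "eef_pos": TCP position; "tcp_rot": TCP orientation; "ft_force": force on the tool from outside, world axes, zero at the start; "moment": the same for the moment, N m; "opening": opening from 0.0 (shut) to 1.0 (fully open); "grip_force": force on a finger pad.
Only numpy, scipy, OpenCV 4.12 (cv2) and the standard library are available. Lean on these libraries where they do the work, as an engineer would, in place of code of your own. Each camera call takes 0.05 s, during which the arm holds its last target. There are 200 camera calls.

## Working session

There is one attempt and no reset: what is moved stays moved. The work goes in short steps, Python scripts to look and compute and a tool call to move; the robot and the scene stay as the last step left them, time stands still between calls to the robot, and variables do not carry over. Pictures are saved under pics/ and viewed, at most 14 in all, crops included, and the job is handed in when it is done.

Besides the shell and the picture viewer there is one more tool, called after ">>>" as name(argument=value, ...) on one line, values as JSON. move_arm: Moves the arm, as the interface text tells. Scaled input: -1 to 1 covers 0.15 m each way for a shift and pi/2 rad each way for a turn. Its arguments: {"type":"object","properties":{"moves":{"type":"array"},"claw":{"type":"number"}},"required":["moves"]}

```bash
mkdir -p pics; ls
python3 - <<'E'
from cell import monitor, viewer, order, env
import cv2
for n in("top","side"):
    im=viewer.read_camera(n); cv2.imwrite(f"pics/{n}0.png",im[:,:,::-1])
    c=viewer.camera_info(n); print(n,c["K"],c["camera_from_world"])
print(monitor.state(),env.grip_depth)
E
```

```text
pics
top [[470.73027814   0.         258.91326697]
 [  0.         470.73027814 187.48891335]
 [  0.           0.           1.        ]] [[ 1.01178577e-02 -9.99938931e-01  4.44566999e-03 -3.71622713e+01]
 [-9.94444796e-01 -1.05278961e-02 -1.04731612e-01  5.14043985e+02]
 [ 1.04772019e-01 -3.36131384e-03 -9.94490586e-01  1.47008921e+03]
 [ 0.00000000e+00  0.00000000e+00  0.00000000e+00  1.00000000e+00]]
side [[374.62565769   0.         254.81656272]
 [  0.         374.62565769 193.55493557]
 [  0.           0.           1.        ]] [[ 9.08063542e-01 -4.18718890e-01  9.75165121e-03 -4.89135213e+02]
 [-1.95371752e-01 -4.44062036e-01 -8.74436268e-01  1.82528263e+02]
 [ 3.70473322e-01  7.92138498e-01 -4.85042388e-01  1.07403308e+03]
 [ 0.00000000e+00  0.00000000e+00  0.00000000e+00  1.00000000e+00]]
{'t': 0.1, 'joints': array([ 1.03540247e+00,  4.91482392e-01,  1.55934846e+00, -1.11139257e-05,
        1.09169222e+00, -1.05596968e-01]), 'qvel': array([ 0.0008309 ,  0.0001323 , -0.00043566, -0.0004275 , -0.00148542,
       -0.00069414]), 'tau': array([ 2.06849982e-03, -6.13625622e+01, -2.58607560e+01,  6.94141863e-02,
        4.70856554e-02, -5.05313636e-06]), 'eef_pos': array([260.30973348, 567.9984046 , 214.14446501]), 'tcp_rot': array([-3.14066638e+00, -8.82641443e-05,  2.71180085e+00]), 'ft_force': array([-0.58774092, -0.08098495, -0.59015979]), 'moment': array([ 0.00913089, -0.01073861, -0.0299996 ]), 'grip_force': 0.0, 'opening': 1.0045203911359426} 18.8
```

View pics/top0.png

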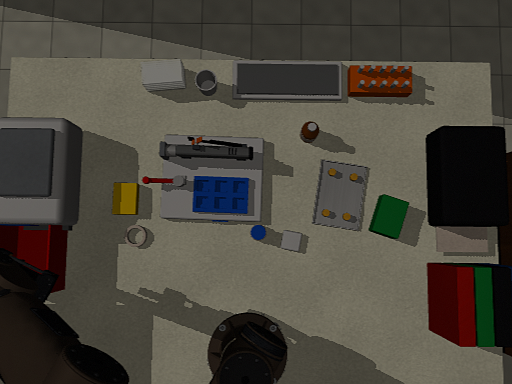

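View pics/side0.png

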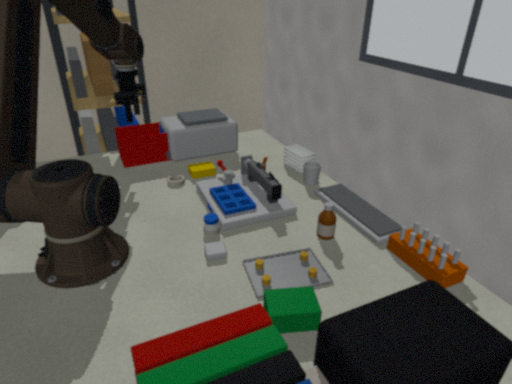

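The top view shows the mill around (213,178), the blue carrier around (221,195), the red knob at (145,180) and four pellets in the tray at about (333,172), (358,177), (326,212) and (347,216). The side view confirms four.

```bash
cat > h.py <<'E'
from cell import monitor, viewer, order, env
import cv2, numpy as np
def cam(n):
    c=viewer.camera_info(n); return c["K"],c["camera_from_world"]
def ray(n,px):
    K,T=cam(n);R=T[:3,:3];return -R.T@T[:3,3], R.T@np.linalg.inv(K)@np.r_[px,1.]
def plane(n,px,z):
    o,d=ray(n,px);return o+d*(z-o[2])/d[2]
def proj(n,p):
    K,T=cam(n);q=K@(T[:3,:3]@p+T[:3,3]);return q[:2]/q[2]
def blobs(im,lo,hi,amin,box=None):
    h=cv2.cvtColor(im,cv2.COLOR_RGB2HSV);m=cv2.inRange(h,np.array(lo),np.array(hi))
    if box: 
        k=np.zeros_like(m);x0,y0,x1,y1=box;k[y0:y1,x0:x1]=1;m=m*k
    n,l,s,c=cv2.connectedComponentsWithStats(m)
    return [(c[i],s[i],(l==i).astype(np.uint8)) for i in range(1,n) if s[i][4]>=amin]
E
python3 - <<'E'
from h import *
im=viewer.read_camera("top")
np.set_printoptions(precision=1,suppress=True)
for c,s,m in blobs(im,(12,120,90),(28,255,255),15,(300,150,375,240)): print("pellet",c,s,plane("top",c,18))
for c,s,m in blobs(im,(100,120,40),(130,255,255),300,(150,120,280,225)):
    r=cv2.minAreaRect(cv2.findContours(m,0,2)[0][0]);print("carrier",s,r)
    print([plane("top",p,46) for p in cv2.boxPoints(r)])
for c,s,m in blobs(im,(0,150,60),(8,255,255),5,(130,160,200,200)):print("red",c,s,plane("top",c,66))
for c,s,m in blobs(im,(4,120,60),(20,255,255),3,(150,125,265,160)):print("orange",c,s)
cv2.imwrite("pics/mill.png",cv2.resize(im[120:235,135:275,::-1],None,fx=5.5,fy=5,interpolation=cv2.INTER_CUBIC))
E
```

```text
pellet [331.9 171.4] [329 168   7   7  36] [ 569.7 -265.9   18. ]
pellet [353.6 176.2] [350 173   8   7  37] [ 555.1 -335.4   18. ]
pellet [325.4 212.2] [322 209   7   7  37] [ 438.6 -244.4   18. ]
pellet [346.3 216. ] [343 213   7   7  40] [ 427.1 -310.9   18. ]
carrier [ 193  176   56   38 1955] ((220.3034210205078, 194.30752563476562), (54.814266204833984, 35.97533416748047), 2.12109637260437)
[array([435.6, 175.6,  46. ]), array([548.7, 174.2,  46. ]), array([544.1,   1.8,  46. ]), array([431. ,   4.5,  46. ])]
red [145.1 179.6] [142 177   7   6  34] [531.1 321.1  66. ]
red [161.8 180.1] [151 178  22   5  81] [530.  269.6  66. ]
orange [198.8 139.3] [196 137   6   6  24]
orange [193.  141.5] [192 139   3   6  14]
```

View pics/mill.png

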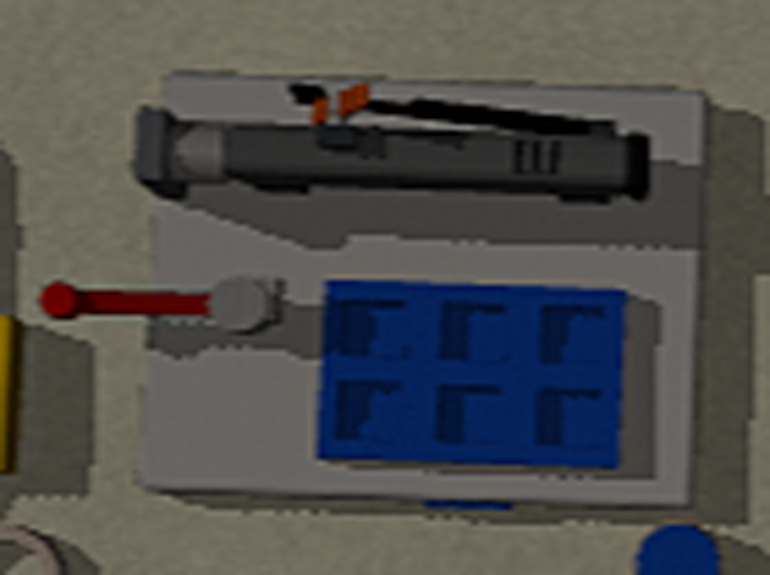

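The crop shows the 2x3 wells, the lever bar pointing along mill +y, the lock-off tip near crop (355,98), and the dark paddle strip from (300,92) to (610,128).

Run:
```python
from h import *
np.set_printoptions(precision=1,suppress=True)
C=lambda x,y:np.array([x/5.5+135-.5,y/5+120-.5])
print("cam",ray("top",(0,0))[0],ray("side",(0,0))[0])
P=[plane("top",C(*p),30) for p in((167,72),(706,90),(690,503),(140,487))]
print("housing",P,np.mean(P,0),[np.linalg.norm(P[i]-P[i-1]) for i in range(4)])
cv=lambda p,z:plane("top",C(*p),z)
print("barrel tail/nose",cv((640,165),105),cv((225,155),105),"edges x",cv((430,125),105),cv((430,190),80))
print("hub",cv((240,303),66),"knob",cv((60,300),80))
print("lock tip",cv((355,98),141),"base",cv((320,110),115))
print("paddle top",cv((300,92),96),cv((610,128),96),cv((450,105),96))
im=viewer.read_camera("side")
for c,s,m in blobs(im,(4,120,60),(20,255,255),3,(240,145,285,175)):print("orange side",c,s)
cv2.imwrite("pics/mills.png",cv2.resize(im[140:235,190:300,::-1],None,fx=6,fy=6,interpolation=cv2.INTER_CUBIC))
# yaw of gripper pad axis
from scipy.spatial.transform import Rotation as Ro
s=monitor.state();print(Ro.from_euler("xyz",s["tcp_rot"]).as_matrix())
```

```text
cam [ 357.5  -26.8 1516. ] [  81.9 -974.5  685.3]
housing [array([683.9, 271.8,  30. ]), array([675.6, -42.9,  30. ]), array([410.8, -36.2,  30. ]), array([417.6, 279. ,  30. ])] [547.  117.9  30. ] [np.float64(266.3280266250314), np.float64(314.781735724674), np.float64(264.87354707659864), np.float64(315.22066611628765)]
barrel tail/nose [612.8  -6.  105. ] [616.4 223.1 105. ] edges x [636.2 110.4 105. ] [600.4 112.   80. ]
hub [530.7 218.9  66. ] knob [529.8 317.   80. ]
lock tip [644.9 147.7 141. ] base [642.8 170.  115. ]
paddle top [657.7 184.1  96. ] [637.2  11.1  96. ] [650.5 100.4  96. ]
orange side [264.5 159.8] [263 157   4   6  12]
orange side [263.1 166.9] [262 166   3   3   8]
[[-0.9  0.4 -0. ]
 [ 0.4  0.9 -0. ]
 [ 0.  -0.  -1. ]]
```

View pics/mills.png

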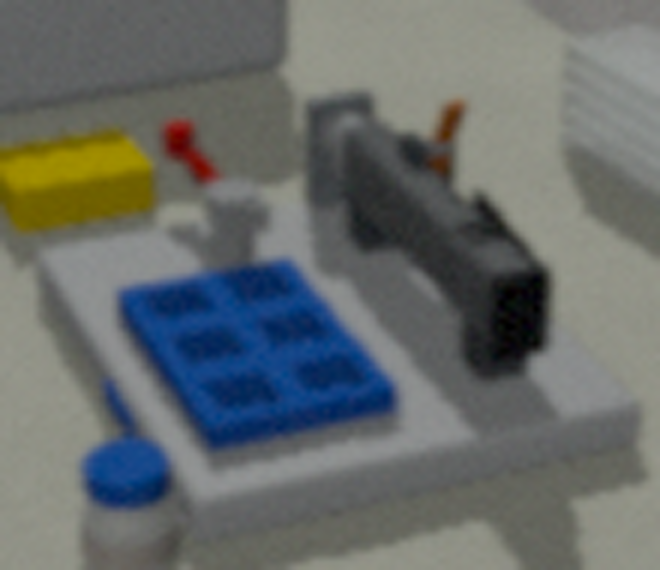

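The side crop confirms the lock-off leans back, towards the tail, and the cam is open. From the housing corners, the mill origin is about (547,118) with yaw -0.025; the carrier measures 171x113 mm, which matches the given size. I'll start by turning the tool to line up with the mill and heading for the tray.

>>> move_arm(moves=[0, 0, 0, -0.086, 0, 0, 0, -0.086, 0, 0, 0, -0.086, -0.12, -0.33, 0, 0, -0.12, -0.33, 0, 0, -0.12, -0.33, 0, 0, -0.12, -0.33, 0, 0, -0.12, -0.33, 0, 0, -0.12, -0.33, 0, 0, -0.12, -0.33, 0, 0], claw=60)

```text
t: 1.45
eef_pos: [378.2, 217.1, 214.7]
tcp_rot: [3.141, 0.0, 3.117]
ft_force: [0.9, 1.2, -1.1]
opening: 0.633
grip_force: 0.0
```

>>> move_arm(moves=[-0.053, -0.337, 0, 0, -0.053, -0.337, 0, 0, -0.053, -0.337, 0, 0, -0.053, -0.337, 0, 0, -0.053, -0.337, 0, 0, -0.053, -0.337, 0, 0, -0.053, -0.337, 0.1, 0, -0.053, -0.337, 0.1, 0, -0.053, -0.337, 0.1, 0, 0, 0, 0, 0])

```text
t: 2.7
eef_pos: [438.0, -240.4, 168.3]
tcp_rot: [3.141, -0.001, 3.114]
ft_force: [0.2, 0.5, 0.2]
opening: 0.628
grip_force: 0.0
```

```bash
cat >> h.py <<'E'
from scipy.spatial.transform import Rotation as Ro
def to(*p):
    s=monitor.state();R=Ro.from_euler("xyz",s["tcp_rot"]).as_matrix()
    print("t",round(s["t"],1),"pos",np.round(s["eef_pos"],1),"rot",np.round(s["tcp_rot"],3),"units",np.round(R.T@(np.array(p)-s["eef_pos"])/150,3),"open",round(s["opening"]*95,1),"grip",round(float(s["grip_force"]),1),"F",np.round(s["ft_force"],1))
def pellets():
    im=viewer.read_camera("top")
    for c,s,m in blobs(im,(12,110,70),(30,255,255),12,(150,140,375,240)):
        print("brass",np.round(c),s[4],np.round(plane("top",c,18),1))
E
python3 - <<'E'
from h import *
pellets(); to(438.6,-244.4,12)
E
```

```text
brass [332. 172.] 46 [ 569.2 -265.2   18. ]
brass [354. 176.] 46 [ 554.5 -335.2   18. ]
t 2.8 pos [ 437.8 -238.7  168.9] rot [ 3.141e+00 -1.000e-03  3.115e+00] units [-0.008 -0.039  1.046] open 59.9 grip 0.0 F [-0.5  1.1  1.3]
```

>>> move_arm(moves=[-0.008, -0.038, 0.2, 0, 0, 0, 0.25, 0, 0, 0, 0.25, 0, 0, 0, 0.2, 0, 0, 0, 0.14, 0, 0, 0, 0, 0])

```text
t: 3.5
eef_pos: [439.0, -242.2, 13.1]
tcp_rot: [3.14, -0.002, 3.118]
ft_force: [-0.0, 0.5, 0.4]
opening: 0.632
grip_force: 0.0
```

>>> move_arm(moves=[0, 0, 0, 0, 0, 0, 0, 0, 0, 0, 0, 0, 0, 0, 0, 0, 0, 0, 0, 0], claw=15)

```text
t: 4.12
eef_pos: [439.4, -243.7, 13.9]
tcp_rot: [-3.141, 0.0, 3.117]
ft_force: [0.5, 0.7, 4.5]
opening: 0.24
grip_force: 30.0
```

Run:
```python
from h import *
to(465.3,146.7,49)
```

```text
t 4.1 pos [ 439.4 -243.7   13.9] rot [-3.141  0.     3.117] units [-0.108  2.606 -0.234] open 22.8 grip 30.0 F [0.5 0.7 4.5]
```

>>> move_arm(moves=[0, 0, -0.3, 0, 0, 0, -0.3, 0, -0.013, 0.325, 0, 0, -0.013, 0.325, 0, 0, -0.013, 0.325, 0, 0, -0.013, 0.325, 0, 0, -0.013, 0.325, 0, 0, -0.013, 0.325, 0, 0, -0.013, 0.325, 0, 0, -0.013, 0.325, 0, 0])

```text
t: 5.38
eef_pos: [464.3, 147.5, 103.6]
tcp_rot: [3.142, -0.0, 3.117]
ft_force: [0.8, -0.3, -0.8]
opening: 0.239
grip_force: 30.0
```

>>> move_arm(moves=[0, 0, 0.1, 0, 0, 0, 0, 0])

```text
t: 5.62
eef_pos: [463.8, 146.2, 87.9]
tcp_rot: [-3.141, -0.002, 3.118]
ft_force: [-0.2, 0.9, -0.9]
opening: 0.244
grip_force: 30.0
```

Run:
```python
from h import *
to(465.3,146.7,49)
```

```text
t 5.6 pos [463.8 146.2  87.9] rot [-3.141e+00 -2.000e-03  3.118e+00] units [-0.011  0.003  0.259] open 23.1 grip 30.0 F [-0.2  0.9 -0.9]
```

>>> move_arm(moves=[-0.011, 0, 0.1, 0, 0, 0, 0.1, 0, 0, 0, 0.055, 0, 0, 0, 0, 0])

```text
t: 6.12
eef_pos: [465.8, 145.6, 49.6]
tcp_rot: [-3.141, -0.002, 3.117]
ft_force: [0.6, -0.3, 0.7]
opening: 0.243
grip_force: 30.0
```

>>> move_arm(moves=[0, 0, 0, 0, 0, 0, 0, 0, 0, 0, 0, 0, 0, 0, -0.15, 0, 0, 0, -0.3, 0], claw=45)

```text
t: 6.75
eef_pos: [465.5, 145.7, 117.8]
tcp_rot: [-3.141, -0.003, 3.117]
ft_force: [-0.2, -0.7, -0.8]
opening: 0.471
grip_force: 0.0
```

Run:
```python
from h import *
to(427.1,-310.9,13)
```

```text
t 6.8 pos [465.5 145.7 117.8] rot [-3.141e+00 -3.000e-03  3.117e+00] units [ 0.179 -3.049  0.701] open 44.7 grip 0.0 F [-0.2 -0.7 -0.8]
```

>>> move_arm(moves=[0.02, -0.338, 0, 0, 0.02, -0.338, 0, 0, 0.02, -0.338, 0, 0, 0.02, -0.338, 0, 0, 0.02, -0.338, 0, 0, 0.02, -0.338, 0, 0, 0.02, -0.338, 0, 0, 0.02, -0.338, 0, 0, 0.02, -0.338, 0, 0, 0, 0, 0.1, 0], claw=55)

```text
t: 8.0
eef_pos: [428.0, -312.9, 103.3]
tcp_rot: [-3.139, 0.002, 3.114]
ft_force: [-0.4, 0.3, -0.6]
opening: 0.579
grip_force: 0.0
```

Run:
```python
from h import *
pellets();to(427.1,-310.9,13)
```

```text
brass [332. 172.] 46 [ 569.2 -265.2   18. ]
brass [354. 176.] 46 [ 554.5 -335.2   18. ]
brass [202. 202.] 43 [467.4 149.1  18. ]
t 8.1 pos [ 427.  -310.3  101. ] rot [ 3.141e+00 -1.000e-03  3.115e+00] units [-0.001 -0.004  0.586] open 54.9 grip 0.0 F [-1.1  0.6 -1.9]
```

Pellet 2 is in its well; going down on pellet 3.

>>> move_arm(moves=[0, -0.004, 0.2, 0, 0, 0, 0.2, 0, 0, 0, 0.18, 0, 0, 0, 0, 0])

```text
t: 8.55
eef_pos: [427.3, -308.5, 14.6]
tcp_rot: [3.139, -0.003, 3.118]
ft_force: [-0.5, -0.3, 0.8]
opening: 0.58
grip_force: 0.0
```

>>> move_arm(moves=[0, 0, 0, 0, 0, 0, 0, 0, 0, 0, 0, 0, 0, 0, 0, 0, 0, 0, -0.3, 0, 0, 0, -0.3, 0, 0, 0, 0, 0], claw=15)

```text
t: 9.43
eef_pos: [428.9, -311.1, 108.7]
tcp_rot: [-3.138, 0.004, 3.117]
ft_force: [-0.6, -0.1, -2.1]
opening: 0.24
grip_force: 30.0
```

Run:
```python
from h import *
to(463.9,89.7,49)
```

```text
t 9.4 pos [ 428.9 -311.1  108.7] rot [-3.138  0.004  3.117] units [-0.166  2.678  0.389] open 22.8 grip 30.0 F [-0.6 -0.1 -2.1]
```

>>> move_arm(moves=[-0.02, 0.335, 0, 0, -0.02, 0.335, 0, 0, -0.02, 0.335, 0, 0, -0.02, 0.335, 0, 0, -0.02, 0.335, 0, 0, -0.02, 0.335, 0, 0, -0.02, 0.335, 0, 0, -0.02, 0.335, 0.05, 0, 0, 0, 0.05, 0])

```text
t: 10.55
eef_pos: [461.2, 93.6, 89.8]
tcp_rot: [3.141, -0.001, 3.121]
ft_force: [-0.6, -0.2, -1.7]
opening: 0.239
grip_force: 30.0
```

Run:
```python
from h import *
to(463.9,89.7,49)
```

```text
t 10.6 pos [461.2  93.6  89.8] rot [ 3.141e+00 -1.000e-03  3.121e+00] units [-0.018 -0.026  0.272] open 22.7 grip 30.0 F [-0.6 -0.2 -1.7]
```

>>> move_arm(moves=[-0.01, -0.015, 0.1, 0, 0, 0, 0.08, 0, 0, 0, 0, 0])

```text
t: 10.92
eef_pos: [462.6, 88.1, 62.8]
tcp_rot: [-3.141, -0.002, 3.116]
ft_force: [-1.0, -0.3, -1.6]
opening: 0.241
grip_force: 30.0
```

Run:
```python
from h import *
to(463.9,89.7,49)
```

```text
t 10.9 pos [462.6  88.1  62.8] rot [-3.141e+00 -2.000e-03  3.116e+00] units [-0.009  0.011  0.092] open 22.9 grip 30.0 F [-1.  -0.3 -1.6]
```

>>> move_arm(moves=[-0.006, 0.006, 0.05, 0, 0, 0, 0.04, 0, 0, 0, 0, 0])

```text
t: 11.3
eef_pos: [463.9, 89.6, 50.0]
tcp_rot: [3.142, -0.001, 3.117]
ft_force: [-0.6, 0.5, -0.1]
opening: 0.243
grip_force: 30.0
```

>>> move_arm(moves=[0, 0, 0, 0, 0, 0, 0, 0, 0, 0, 0, 0, 0, 0, -0.15, 0, 0, 0, -0.3, 0], claw=45)

```text
t: 11.92
eef_pos: [463.4, 89.6, 117.7]
tcp_rot: [-3.141, -0.003, 3.117]
ft_force: [0.5, -0.0, 0.3]
opening: 0.473
grip_force: 0.0
```

Run:
```python
from h import *
to(569.5,-265.5,13)
```

```text
t 11.9 pos [463.4  89.6 117.7] rot [-3.141e+00 -3.000e-03  3.117e+00] units [-0.767 -2.349  0.696] open 44.9 grip 0.0 F [ 0.5 -0.   0.3]
```

>>> move_arm(moves=[-0.096, -0.294, 0, 0, -0.096, -0.294, 0, 0, -0.096, -0.294, 0, 0, -0.096, -0.294, 0, 0, -0.096, -0.294, 0, 0, -0.096, -0.294, 0, 0, -0.096, -0.294, 0, 0, -0.095, -0.291, 0, 0, 0, 0, 0.15, 0, 0, 0, 0.1, 0], claw=55)

```text
t: 13.18
eef_pos: [570.1, -265.5, 79.3]
tcp_rot: [3.141, -0.001, 3.116]
ft_force: [-0.4, 0.6, 0.4]
opening: 0.58
grip_force: 0.0
```

Run:
```python
from h import *
pellets();to(569.5,-265.5,13)
```

```text
brass [202. 202.] 43 [467.4 149.1  18. ]
t 13.2 pos [ 569.4 -264.8   77.6] rot [ 3.140e+00 -3.000e-03  3.117e+00] units [-0.002 -0.006  0.431] open 54.7 grip 0.0 F [-0.7  0.  -1.8]
```

>>> move_arm(moves=[0, -0.004, 0.2, 0, 0, 0, 0.15, 0, 0, 0, 0.08, 0, 0, 0, 0, 0])

```text
t: 13.72
eef_pos: [570.4, -265.6, 15.6]
tcp_rot: [3.141, -0.001, 3.118]
ft_force: [0.5, -1.0, 0.2]
opening: 0.58
grip_force: 0.0
```

>>> move_arm(moves=[0, 0, 0, 0, 0, 0, 0, 0, 0, 0, 0, 0, 0, 0, 0, 0, 0, 0, -0.3, 0, 0, 0, -0.3, 0, 0, 0, 0, 0], claw=15)

```text
t: 14.6
eef_pos: [571.8, -266.7, 109.2]
tcp_rot: [-3.139, 0.005, 3.117]
ft_force: [0.8, -0.1, -0.7]
opening: 0.242
grip_force: 30.0
```

Run:
```python
from h import *
pellets();to(462.5,32.7,49)
```

```text
brass [202. 202.] 43 [467.4 149.1  18. ]
t 14.7 pos [ 570.9 -266.2  107.2] rot [-3.140e+00  2.000e-03  3.117e+00] units [0.772 1.975 0.384] open 22.6 grip 30.0 F [ 0.5  0.5 -0.5]
```

>>> move_arm(moves=[0.11, 0.282, 0, 0, 0.11, 0.282, 0, 0, 0.11, 0.282, 0, 0, 0.11, 0.282, 0, 0, 0.11, 0.282, 0, 0, 0.11, 0.282, 0, 0, 0.112, 0.283, 0.05, 0, 0, 0, 0.1, 0, 0, 0, 0.1, 0, 0, 0, 0, 0])

```text
t: 15.9
eef_pos: [461.0, 33.1, 66.9]
tcp_rot: [3.141, -0.003, 3.117]
ft_force: [-0.4, -0.4, -1.4]
opening: 0.239
grip_force: 30.0
```

Run:
```python
from h import *
pellets();to(462.5,32.7,49)
```

```text
brass [354. 176.] 47 [ 554.8 -335.3   18. ]
brass [201. 202.] 28 [467.8 152.6  18. ]
t 15.9 pos [461.4  33.   67.6] rot [ 3.141e+00 -2.000e-03  3.117e+00] units [-0.008 -0.002  0.124] open 22.9 grip 30.0 F [ 0.4  0.2 -0.2]
```

>>> move_arm(moves=[-0.006, 0, 0.07, 0, 0, 0, 0.045, 0, 0, 0, 0, 0])

```text
t: 16.32
eef_pos: [462.6, 32.9, 50.6]
tcp_rot: [3.141, -0.001, 3.117]
ft_force: [0.3, -1.0, 0.6]
opening: 0.238
grip_force: 30.0
```

>>> move_arm(moves=[0, 0, 0, 0, 0, 0, 0, 0, 0, 0, 0, 0, 0, 0, -0.15, 0, 0, 0, -0.3, 0], claw=45)

```text
t: 16.95
eef_pos: [462.2, 33.0, 118.5]
tcp_rot: [3.141, -0.003, 3.117]
ft_force: [0.1, 0.1, 0.6]
opening: 0.475
grip_force: 0.0
```

Run:
```python
from h import *
to(554.8,-335.3,13)
```

```text
t 16.9 pos [462.2  33.  118.5] rot [ 3.141e+00 -3.000e-03  3.117e+00] units [-0.68  -2.439  0.701] open 45.1 grip 0.0 F [0.1 0.1 0.6]
```

>>> move_arm(moves=[-0.085, -0.305, 0, 0, -0.085, -0.305, 0, 0, -0.085, -0.305, 0, 0, -0.085, -0.305, 0, 0, -0.085, -0.305, 0, 0, -0.085, -0.305, 0, 0, -0.085, -0.305, 0, 0, -0.085, -0.304, 0, 0, 0, 0, 0.15, 0, 0, 0, 0.1, 0], claw=55)

```text
t: 18.2
eef_pos: [555.4, -335.3, 80.0]
tcp_rot: [3.141, -0.001, 3.116]
ft_force: [-0.1, 0.2, 1.0]
opening: 0.581
grip_force: 0.0
```

Run:
```python
from h import *
im=viewer.read_camera("top");cv2.imwrite("pics/t2.png",cv2.resize(im[120:270,135:385,::-1],None,fx=3,fy=3))
pellets();to(554.8,-335.3,13)
```

```text
brass [202. 202.] 43 [467.4 149.1  18. ]
brass [239. 201.] 29 [472.1  31.7  18. ]
brass [220. 203.] 45 [464.5  92.1  18. ]
t 18.3 pos [ 555.1 -334.4   79.4] rot [ 3.140e+00 -3.000e-03  3.117e+00] units [ 0.001 -0.007  0.443] open 55.1 grip 0.0 F [-0.2 -0.2 -0.4]
```

View pics/t2.png

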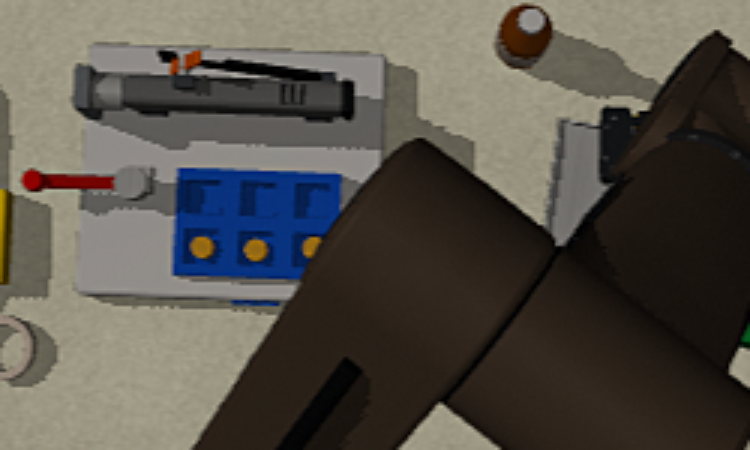

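Three pellets stand in the near-row wells, at crop (202,247), (256,249) and (313,246). The fourth is next.

>>> move_arm(moves=[0, -0.004, 0.2, 0, 0, 0, 0.15, 0, 0, 0, 0.09, 0, 0, 0, 0, 0])

```text
t: 18.8
eef_pos: [555.9, -335.5, 14.9]
tcp_rot: [3.141, -0.001, 3.117]
ft_force: [-0.3, 0.0, 0.7]
opening: 0.579
grip_force: 0.0
```

>>> move_arm(moves=[0, 0, 0, 0, 0, 0, 0, 0, 0, 0, 0, 0, 0, 0, 0, 0, 0, 0, -0.3, 0, 0, 0, -0.3, 0, 0, 0, 0, 0], claw=15)

```text
t: 19.68
eef_pos: [557.1, -336.8, 108.6]
tcp_rot: [-3.138, 0.005, 3.117]
ft_force: [0.2, 0.9, -1.0]
opening: 0.241
grip_force: 30.0
```

Run:
```python
from h import *
to(515.9,88.4,49)
```

```text
t 19.7 pos [ 557.1 -336.8  108.6] rot [-3.138  0.005  3.117] units [0.346 2.828 0.386] open 22.8 grip 30.0 F [ 0.2  0.9 -1. ]
```

>>> move_arm(moves=[0.055, 0.313, 0, 0, 0.055, 0.313, 0, 0, 0.055, 0.313, 0, 0, 0.055, 0.313, 0, 0, 0.055, 0.313, 0, 0, 0.035, 0.313, 0, 0, 0.015, 0.313, 0, 0, 0.01, 0.313, 0, 0, 0.01, 0.313, 0.05, 0, 0, 0, 0.1, 0])

```text
t: 20.92
eef_pos: [514.1, 90.3, 81.9]
tcp_rot: [3.141, 0.0, 3.121]
ft_force: [-0.4, -0.3, -1.2]
opening: 0.241
grip_force: 30.0
```

>>> move_arm(moves=[0, 0, 0.1, 0, 0, 0, 0, 0])

```text
t: 21.18
eef_pos: [513.9, 86.8, 66.2]
tcp_rot: [-3.141, -0.003, 3.116]
ft_force: [-1.1, 0.2, -0.4]
opening: 0.239
grip_force: 30.0
```

Run:
```python
from h import *
to(515.9,88.4,49)
```

```text
t 21.2 pos [513.9  86.8  66.2] rot [-3.141e+00 -3.000e-03  3.116e+00] units [-0.014  0.011  0.114] open 22.7 grip 30.0 F [-1.1  0.2 -0.4]
```

>>> move_arm(moves=[-0.01, 0.006, 0.07, 0, 0, 0, 0.04, 0, 0, 0, 0, 0])

```text
t: 21.55
eef_pos: [515.9, 88.4, 50.7]
tcp_rot: [3.142, -0.001, 3.117]
ft_force: [-1.0, -0.8, -1.3]
opening: 0.241
grip_force: 30.0
```

>>> move_arm(moves=[0, 0, 0, 0, 0, 0, 0, 0, 0, 0, 0, 0, 0, 0, -0.15, 0, 0, 0, -0.3, 0, 0, 0, 0, 0], claw=45)

```text
t: 22.3
eef_pos: [517.3, 88.8, 121.3]
tcp_rot: [3.141, 0.005, 3.117]
ft_force: [0.2, -0.3, -0.3]
opening: 0.472
grip_force: 0.0
```

Run:
```python
from h import *
to(585,322,66)
```

```text
t 22.3 pos [517.3  88.8 121.3] rot [3.141 0.005 3.117] units [-0.411  1.565  0.371] open 44.8 grip 0.0 F [ 0.2 -0.3 -0.3]
```

>>> move_arm(moves=[0, 0.307, 0, 0, 0, 0.307, 0, 0, 0, 0.307, 0, 0, 0, 0.307, 0, 0, 0, 0.307, 0, 0, -0.167, 0, 0, 0, -0.167, 0, 0, 0, 0, 0, 0.2, 0, 0, 0, 0.193, 0, 0, 0, 0, 0], claw=0)

```text
t: 23.55
eef_pos: [570.4, 317.0, 56.9]
tcp_rot: [-3.14, -0.004, 3.117]
ft_force: [0.2, -0.0, 0.2]
opening: 0.009
grip_force: 0.0
```

Run:
```python
from h import *
im=viewer.read_camera("top");cv2.imwrite("pics/t3.png",cv2.resize(im[100:260,85:285,::-1],None,fx=3.5,fy=3.5))
im=viewer.read_camera("side")
cv2.imwrite("pics/s3.png",cv2.resize(im[100:245,160:320,::-1],None,fx=4,fy=4))
pellets();to(573,317.5,62)
```

```text
brass [220. 186.] 36 [518.1  91.6  18. ]
brass [202. 202.] 43 [467.4 149.1  18. ]
brass [240. 201.] 39 [470.9  29.   18. ]
brass [220. 203.] 42 [464.6  92.3  18. ]
t 23.7 pos [572.1 317.8  60.5] rot [3.141e+00 1.000e-03 3.117e+00] units [-0.006 -0.002 -0.01 ] open 0.4 grip 0.0 F [0.2 1.  0.1]
```

View pics/s3.png

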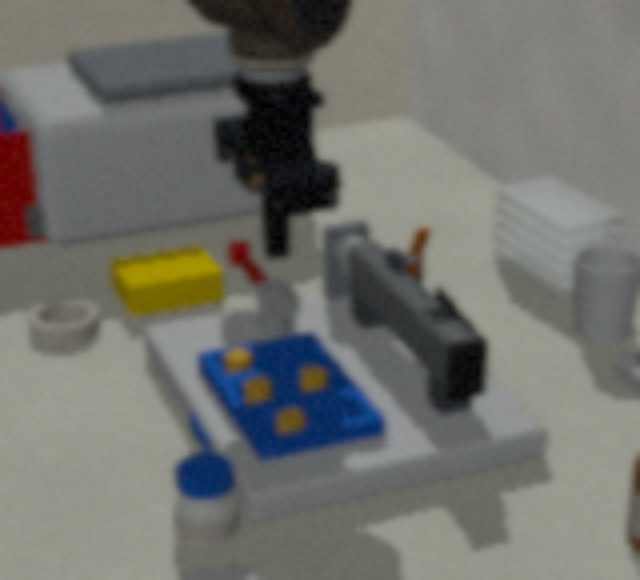

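Four pellets show in the carrier, and the closed fingers stand on the +x side of the red knob at (240,252). Pushing the cam along its arc now.

>>> move_arm(moves=[0.12, 0, 0, 0, 0.135, 0.016, 0, 0, 0.136, -0.011, 0, 0, 0.131, -0.039, 0, 0, 0.121, -0.063, 0, 0])

```text
t: 24.32
eef_pos: [475.4, 305.9, 61.2]
tcp_rot: [3.14, 0.003, 3.118]
ft_force: [2.5, 1.8, -0.1]
opening: 0.007
grip_force: 0.8
```

>>> move_arm(moves=[0.106, -0.087, 0, 0, 0.086, -0.105, 0, 0, 0.064, -0.12, 0, 0, 0, 0, 0, 0])

```text
t: 24.82
eef_pos: [435.7, 259.3, 60.9]
tcp_rot: [3.141, 0.002, 3.116]
ft_force: [0.3, -0.2, 0.4]
opening: 0.002
grip_force: 0.0
```

Run:
```python
from h import *
im=viewer.read_camera("top")
for c,s,m in blobs(im,(0,130,40),(8,255,255),5,(130,160,210,225)):print("red",c,s,plane("top",c,70))
im=viewer.read_camera("side")
for c,s,m in blobs(im,(0,130,40),(8,255,255),5,(195,140,250,200)):print("red side",c,s)
for c,s,m in blobs(im,(12,110,60),(30,255,255),8,(195,170,270,230)):print("brass side",c,s)
for w in((465.3,146.7),(463.9,89.7),(462.5,32.7),(515.9,88.4)): print(proj("side",np.array([*w,49.])))
to(530.5-100+.5,218.5+22+2.5,61)
```

```text
red [175.25 192.65] [172 186   7  14  60] [491.15070856 226.05041513  70.        ]
red side [209.31506849 174.91780822] [199 172  25   7  73]
brass side [196.54285714 174.        ] [195 170   5   9  35]
brass side [209.35714286 171.85714286] [204 170  12   5  56]
brass side [218.89473684 189.42105263] [217 188   5   4  19]
brass side [237.91666667 193.91666667] [236 192   5   5  24]
brass side [223.86956522 196.82608696] [222 195   5   5  23]
brass side [232.  204.5] [230 203   5   4  20]
[219.1234971 188.9745768]
[224.40875068 196.22461657]
[230.080983   204.00549392]
[238.47593799 193.45024372]
t 24.9 pos [436.3 260.1  60.5] rot [3.141e+00 2.000e-03 3.117e+00] units [ 0.033 -0.115 -0.003] open 0.7 grip 0.0 F [ 0.3  0.7 -0.5]
```

>>> move_arm(moves=[0.022, -0.065, 0, 0, 0.01, -0.035, 0, 0, 0, -0.015, 0, 0, 0, 0, 0, 0])

```text
t: 25.42
eef_pos: [430.1, 242.3, 59.6]
tcp_rot: [-3.141, -0.0, 3.117]
ft_force: [-0.2, -0.7, -0.2]
opening: 0.007
grip_force: 0.0
```

>>> move_arm(moves=[0, -0.02, 0, 0, 0, 0, 0, 0])

```text
t: 25.68
eef_pos: [430.0, 239.9, 59.6]
tcp_rot: [3.141, -0.0, 3.117]
ft_force: [-1.7, 6.8, -0.4]
opening: 0.003
grip_force: 3.1
```

Run:
```python
from h import *
im=viewer.read_camera("side")
for c,s,m in blobs(im,(0,130,40),(8,255,255),5,(195,140,250,200)):print("red side",c,s)
print(proj("side",np.array([430.5,221,69.])))
to(530.5-100+.5,218.5+22+2.5,61)
```

```text
red side [209.01612903 176.32258065] [199 174  25   7  62]
[203.03328105 177.1945563 ]
t 25.7 pos [430.1 239.9  59.6] rot [ 3.141 -0.     3.117] units [-0.006  0.021 -0.009] open 0.3 grip 3.0 F [-1.4  6.2 -0.2]
```

>>> move_arm(moves=[0, -0.015, 0, 0, 0, 0, 0, 0, 0, 0, 0, 0])

```text
t: 26.1
eef_pos: [430.1, 239.1, 59.7]
tcp_rot: [3.139, 0.001, 3.116]
ft_force: [-4.1, 21.2, -2.0]
opening: 0.003
grip_force: 10.8
```

Force rose to 21 N with no further travel, so the cam is at its end stop. Backing off and locating the lock-off lever.

>>> move_arm(moves=[0, 0.1, 0, 0, 0, 0.1, 0, 0, 0, 0, -0.3, 0, 0, 0, -0.37, 0, 0, 0.25, 0, 0, 0, 0, 0, 0])

```text
t: 26.85
eef_pos: [431.8, 306.6, 160.8]
tcp_rot: [3.141, 0.002, 3.119]
ft_force: [-0.1, 0.3, 0.2]
opening: 0.008
grip_force: 0.0
```

Run:
```python
from h import *
np.set_printoptions(precision=1,suppress=True)
im=viewer.read_camera("top"); ims=viewer.read_camera("side")
a=blobs(im,(4,110,50),(20,255,255),3,(180,125,220,150)); b=blobs(ims,(4,110,50),(20,255,255),3,(240,145,285,180))
print([(c,s) for c,s,m in a],[(c,s) for c,s,m in b])
def tri(p,q):
    o1,d1=ray("top",p);o2,d2=ray("side",q)
    t=np.linalg.lstsq(np.c_[d1,-d2],o2-o1,rcond=None)[0];A=o1+d1*t[0];B=o2+d2*t[1];return (A+B)/2,np.linalg.norm(A-B)
print(tri(a[0][0],b[0][0]))
for c,s,m in blobs(im,(0,130,40),(8,255,255),5,(130,160,210,235)):print("red",c,s,plane("top",c,75))
for z in(110,): print(proj("top",np.array([643.,170,z])),proj("side",np.array([643.,170,z])))
cv2.imwrite("pics/t4.png",cv2.resize(np.hstack([im[125:215,140:260],ims[135:225,180:300]])[:,:,::-1],None,fx=3.3,fy=5,interpolation=cv2.INTER_CUBIC))
pellets();to(650,110,160)
```

```text
[(array([198.8, 139.5]), array([196, 137,   6,   6,  26], dtype=int32)), (array([193. , 141.7]), array([192, 139,   3,   6,  15], dtype=int32))] [(array([264.5, 159.9]), array([263, 157,   4,   7,  17], dtype=int32)), (array([263.1, 166.9]), array([262, 166,   3,   3,   8], dtype=int32))]
(array([645.7, 150. , 129.1]), np.float64(0.7382496939915523))
red [177.  201.9] [173 186   8  31 139] [462.3 219.1  75. ]
[192.9 141.8] [261.4 162.7]
brass [221. 186.] 46 [517.2  90.6  18. ]
brass [202. 202.] 43 [467.4 149.1  18. ]
brass [240. 201.] 43 [470.7  28.5  18. ]
brass [220. 203.] 44 [464.7  92.3  18. ]
t 27.0 pos [431.4 304.4 159.7] rot [-3.1 -0.   3.1] units [-1.5 -1.3 -0. ] open 0.5 grip 0.0 F [0.3 0.8 0.8]
```

View pics/t4.png

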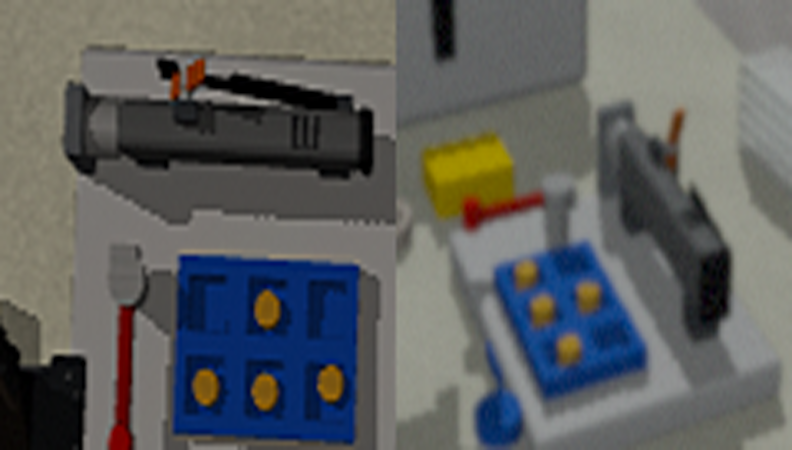

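The picture shows the red lever pointing to mill -x (clamped) and four pellets in their wells. The lock-off leans back, tip around (645,140,143), pivot at y≈165.

>>> move_arm(moves=[-0.182, -0.167, 0, 0, -0.182, -0.167, 0, 0, -0.182, -0.167, 0, 0, -0.182, -0.167, 0, 0, -0.182, -0.167, 0, 0, -0.182, -0.167, 0, 0, -0.182, -0.167, 0, 0, -0.182, -0.167, 0, 0, 0, 0, 0.14, 0, 0, 0, 0.1, 0])

```text
t: 28.25
eef_pos: [644.6, 98.0, 122.6]
tcp_rot: [-3.141, -0.002, 3.116]
ft_force: [0.8, -0.2, -0.7]
opening: 0.005
grip_force: 0.0
```

Run:
```python
from h import *
to(648,135,124)
```

```text
t 28.2 pos [644.6  98.  122.6] rot [-3.141e+00 -2.000e-03  3.116e+00] units [-0.016  0.247 -0.009] open 0.5 grip 0.0 F [ 0.8 -0.2 -0.7]
```

>>> move_arm(moves=[-0.015, 0.1, 0, 0, 0, 0.1, 0, 0, 0, 0.1, 0, 0, 0, 0.047, 0, 0, 0, 0, 0, 0])

```text
t: 28.88
eef_pos: [648.5, 151.9, 124.3]
tcp_rot: [3.141, 0.0, 3.118]
ft_force: [-0.2, -0.6, -0.7]
opening: 0.003
grip_force: 0.0
```

>>> move_arm(moves=[0, 0.03, 0, 0, 0, 0.03, 0, 0, 0, 0, 0, 0])

```text
t: 29.25
eef_pos: [648.8, 159.9, 124.0]
tcp_rot: [-3.142, -0.0, 3.117]
ft_force: [-0.4, -2.4, -1.2]
opening: 0.005
grip_force: 0.8
```

>>> move_arm(moves=[0, 0.02, 0, 0, 0, 0.01, 0, 0, 0, 0, 0, 0])

```text
t: 29.62
eef_pos: [649.0, 162.6, 124.1]
tcp_rot: [-3.139, -0.001, 3.117]
ft_force: [-0.9, -13.5, -0.5]
opening: 0.002
grip_force: 5.8
```

>>> move_arm(moves=[0, -0.06, 0, 0, 0, -0.06, -0.1, 0, 0, -0.1, -0.2, 0, 0, -0.13, -0.2, 0, 0, 0, 0, 0], claw=0)

```text
t: 30.25
eef_pos: [648.8, 111.1, 202.6]
tcp_rot: [3.141, 0.005, 3.116]
ft_force: [0.1, 0.1, 0.4]
opening: 0.004
grip_force: 0.0
```

Run:
```python
from h import *
im=viewer.read_camera("top"); ims=viewer.read_camera("side")
print(monitor.state()["joints"])
cv2.imwrite("pics/t5.png",cv2.resize(np.hstack([im[125:215,140:260],ims[135:225,180:300]])[:,:,::-1],None,fx=3.3,fy=5,interpolation=cv2.INTER_CUBIC))
to(624.3,106.1,64)
```

```text
[ 7.07143245e-02  5.51007108e-01  1.49151839e+00  5.48501441e-04
  1.09829524e+00 -1.47534354e+00]
t 30.4 pos [647.7 112.1 199.6] rot [3.141e+00 1.000e-03 3.117e+00] units [ 0.155 -0.044  0.904] open 0.7 grip 0.0 F [-0.7  0.4 -0.3]
```

View pics/t5.png

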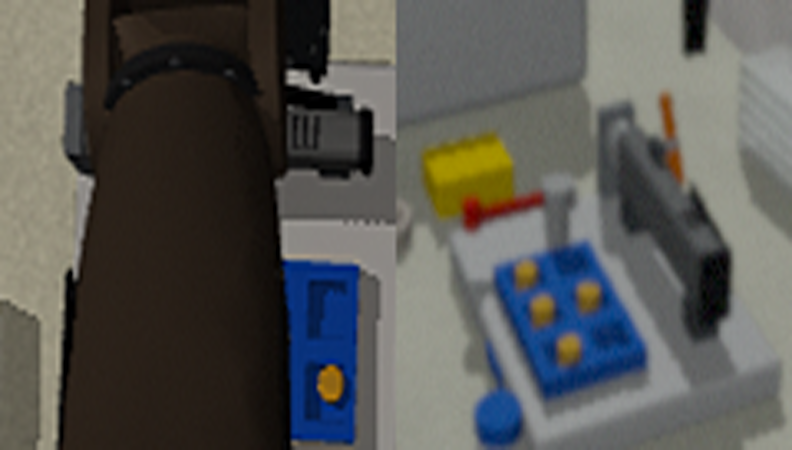

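The side view shows the lock-off at (672,140), now leaning to the nose. I'll turn the gripper a quarter turn so it straddles the barrel and paddle.

>>> move_arm(moves=[0, 0, 0, 0.1111, 0, 0, 0, 0.1111, 0, 0, 0, 0.1111, 0, 0, 0, 0.1111, 0, 0, 0, 0.1111, 0, 0, 0, 0.1111, 0, 0, 0, 0.1111, 0, 0, 0, 0.1111, 0, 0, 0, 0.1112, -0.044, -0.155, 0, 0], claw=92)

```text
t: 31.6
eef_pos: [624.3, 106.7, 197.6]
tcp_rot: [-3.14, -0.0, 1.544]
ft_force: [-0.7, -0.2, -0.4]
opening: 0.953
grip_force: 0.0
```

>>> move_arm(moves=[0, 0, 0.25, 0, 0, 0, 0.25, 0, 0, 0, 0, 0])

```text
t: 31.98
eef_pos: [622.7, 106.4, 121.2]
tcp_rot: [-3.135, 0.0, 1.547]
ft_force: [-0.2, 0.6, 0.0]
opening: 0.967
grip_force: 0.0
```

Run:
```python
from h import *
to(624.3,106.1,64)
ims=viewer.read_camera("side")
cv2.imwrite("pics/s6.png",cv2.resize(ims[105:225,180:310,::-1],None,fx=5,fy=5,interpolation=cv2.INTER_CUBIC))
```

```text
t 32.0 pos [622.7 106.4 121.2] rot [-3.135  0.     1.547] units [-0.002  0.013  0.381] open 91.9 grip 0.0 F [-0.2  0.6  0. ]
```

View pics/s6.png

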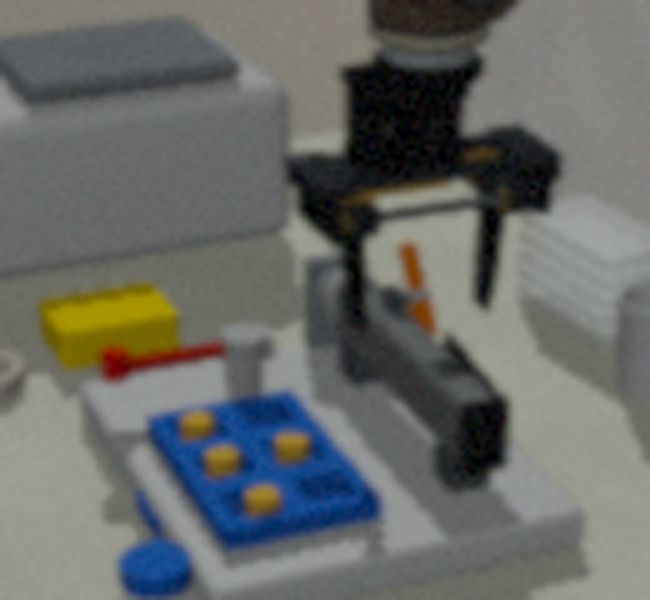

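The fingers straddle the barrel, tips at (358,320) and (484,300), with the lock-off forward between them. Going down.

>>> move_arm(moves=[0, 0.008, 0.15, 0, 0, 0, 0.12, 0, 0, 0, 0.09, 0, 0, 0, 0, 0])

```text
t: 32.52
eef_pos: [625.3, 106.0, 69.6]
tcp_rot: [-3.14, 0.0, 1.546]
ft_force: [-0.4, -0.4, -0.1]
opening: 0.97
grip_force: 0.0
```

Run:
```python
from h import *
to(624.3,106.1,64)
```

```text
t 32.5 pos [625.3 106.   69.6] rot [-3.14   0.     1.546] units [ 0.001 -0.006  0.037] open 92.1 grip 0.0 F [-0.4 -0.4 -0.1]
```

>>> move_arm(moves=[0, -0.003, 0.03, 0, 0, 0, 0, 0, 0, 0, 0, 0, 0, 0, 0, 0], claw=50)

```text
t: 33.02
eef_pos: [625.5, 106.0, 66.0]
tcp_rot: [3.14, -0.0, 1.546]
ft_force: [3.7, 2.6, -0.7]
opening: 0.604
grip_force: 1.9
```

>>> move_arm(moves=[0, 0, 0, 0, 0, 0, 0, 0, 0, 0, 0, 0, 0, 0, 0, 0], claw=30)

```text
t: 33.52
eef_pos: [624.3, 106.4, 66.0]
tcp_rot: [-3.14, -0.0, 1.546]
ft_force: [-5.7, 3.4, 4.6]
opening: 0.425
grip_force: 30.0
```

Opening is about 40.5 mm at 30 N, so the paddle is fully in. Holding for 2.5 s.

>>> move_arm(moves=[0, 0, 0, 0, 0, 0, 0, 0, 0, 0, 0, 0, 0, 0, 0, 0, 0, 0, 0, 0, 0, 0, 0, 0, 0, 0, 0, 0, 0, 0, 0, 0, 0, 0, 0, 0, 0, 0, 0, 0])

```text
t: 34.78
eef_pos: [624.2, 106.4, 66.0]
tcp_rot: [-3.14, -0.0, 1.546]
ft_force: [-4.9, 2.8, 3.9]
opening: 0.422
grip_force: 30.0
```

>>> move_arm(moves=[0, 0, 0, 0, 0, 0, 0, 0, 0, 0, 0, 0, 0, 0, 0, 0, 0, 0, 0, 0, 0, 0, 0, 0, 0, 0, 0, 0, 0, 0, 0, 0, 0, 0, 0, 0, 0, 0, 0, 0])

```text
t: 36.02
eef_pos: [624.3, 106.4, 66.0]
tcp_rot: [-3.14, -0.0, 1.547]
ft_force: [-5.0, 2.1, 3.6]
opening: 0.422
grip_force: 30.0
```

>>> move_arm(moves=[0, 0, 0, 0, 0, 0, 0, 0, 0, 0, 0, 0, 0, 0, 0, 0, 0, 0, 0, 0], claw=92)

```text
t: 36.65
eef_pos: [624.8, 106.0, 65.6]
tcp_rot: [-3.141, -0.0, 1.546]
ft_force: [-0.1, -0.2, 0.2]
opening: 0.892
grip_force: 0.0
```

>>> move_arm(moves=[0, 0, -0.2, 0, 0, 0, -0.3, 0, 0, 0, -0.3, 0, 0, 0, 0, 0])

```text
t: 37.15
eef_pos: [626.2, 106.1, 189.2]
tcp_rot: [3.136, -0.001, 1.546]
ft_force: [-0.2, 0.1, -0.2]
opening: 0.969
grip_force: 0.0
```

Run:
```python
from h import *
to(648,215,124)
ims=viewer.read_camera("side")
cv2.imwrite("pics/s7.png",cv2.resize(ims[105:225,180:310,::-1],None,fx=5,fy=5,interpolation=cv2.INTER_CUBIC))
```

```text
t 37.1 pos [626.2 106.1 189.2] rot [ 3.136e+00 -1.000e-03  1.546e+00] units [0.729 0.125 0.436] open 92.1 grip 0.0 F [-0.2  0.1 -0.2]
```

View pics/s7.png

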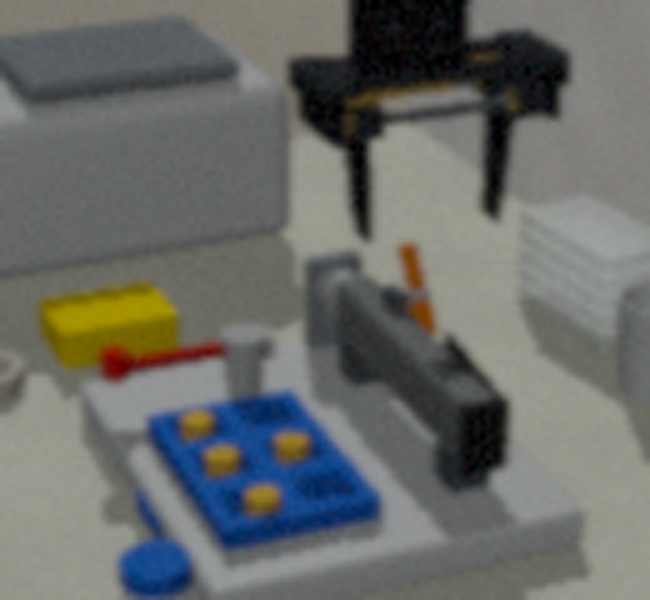

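The paddle is out and the lock-off is still forward. I'll push it back from the nose side with shut fingers.

>>> move_arm(moves=[0.25, 0.05, 0, 0, 0.25, 0.05, 0, 0, 0.25, 0.04, 0, 0, 0, 0, 0.15, 0, 0, 0, 0.15, 0, 0, 0, 0.12, 0, 0, 0, 0, 0], claw=0)

```text
t: 38.08
eef_pos: [648.0, 217.6, 120.5]
tcp_rot: [-3.138, 0.001, 1.546]
ft_force: [0.0, -0.1, 0.5]
opening: 0.29
grip_force: 0.0
```

>>> move_arm(moves=[-0.1, 0, 0, 0, -0.1, 0, 0, 0, -0.05, 0, 0, 0, 0, 0, 0, 0])

```text
t: 38.58
eef_pos: [649.3, 179.5, 125.3]
tcp_rot: [3.137, -0.001, 1.545]
ft_force: [0.5, 1.0, 1.0]
opening: 0.01
grip_force: 0.7
```

>>> move_arm(moves=[-0.03, 0, 0, 0, -0.03, 0, 0, 0, 0, 0, 0, 0])

```text
t: 38.95
eef_pos: [647.7, 170.9, 122.8]
tcp_rot: [-3.142, -0.0, 1.546]
ft_force: [-0.2, 1.4, 3.2]
opening: 0.005
grip_force: 1.3
```

>>> move_arm(moves=[-0.02, 0, 0, 0, -0.01, 0, 0, 0, 0, 0, 0, 0])

```text
t: 39.33
eef_pos: [647.5, 166.8, 122.3]
tcp_rot: [-3.141, 0.0, 1.546]
ft_force: [0.6, 3.4, 0.1]
opening: 0.005
grip_force: 1.4
```

>>> move_arm(moves=[-0.02, 0, 0, 0, 0, 0, 0, 0])

```text
t: 39.58
eef_pos: [647.5, 165.7, 122.6]
tcp_rot: [3.141, -0.003, 1.546]
ft_force: [0.3, 15.3, 0.5]
opening: 0.004
grip_force: 6.0
```

End stop reached (15 N). Backing away, lifting clear and checking everything.

>>> move_arm(moves=[0.06, 0, 0, 0, 0.15, 0, 0, 0, 0, 0, -0.3, 0, 0, 0, -0.3, 0, 0.25, 0.15, 0, 0, 0.25, 0.1, 0, 0, 0.3, 0, 0, 0, 0.3, 0, 0, 0, 0.3, 0, 0, 0, 0, 0, 0, 0])

```text
t: 40.83
eef_pos: [689.5, 408.5, 211.6]
tcp_rot: [-3.141, 0.0, 1.55]
ft_force: [-0.0, -0.4, -0.4]
opening: 0.002
grip_force: 0.0
```

Run:
```python
from h import *
im=viewer.read_camera("top"); ims=viewer.read_camera("side")
cv2.imwrite("pics/f.png",cv2.resize(np.hstack([im[120:260,110:300],ims[135:275,160:350]])[:,:,::-1],None,fx=2.1,fy=3.2,interpolation=cv2.INTER_CUBIC))
pellets();to(600,400,200)
for c,s,m in blobs(im,(4,110,50),(20,255,255),3,(180,125,220,150)):print("orange",c,s[4])
```

```text
brass [220. 186.] 36 [518.1  91.6  18. ]
brass [202. 202.] 43 [467.4 149.1  18. ]
brass [240. 201.] 43 [470.7  28.5  18. ]
brass [220. 203.] 44 [464.7  92.3  18. ]
t 41.0 pos [690.7 404.2 212.4] rot [-3.141e+00  1.000e-03  1.546e+00] units [-0.043 -0.604  0.083] open 0.0 grip 0.0 F [-0.6 -0.2 -0.1]
orange [199.57692308 139.76923077] 26
orange [192.42105263 141.21052632] 19
```

View pics/f.png

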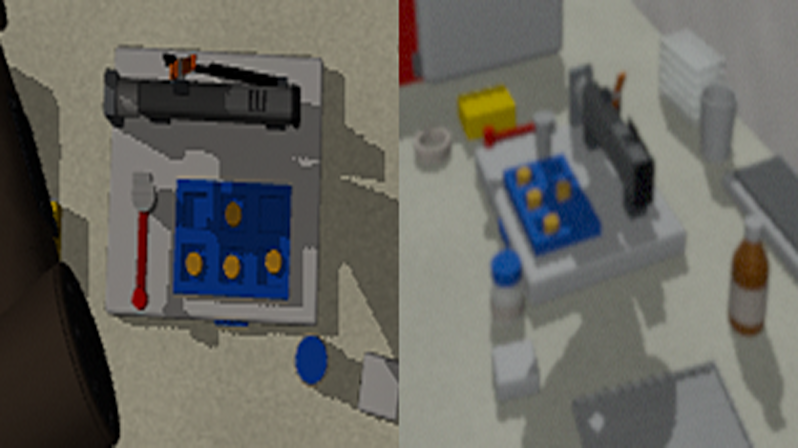

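The final picture shows four pellets in wells, the cam lever along mill -x, the lock-off leaning back, the paddle out and the robot clear.

```bash
python3 -c "
from cell import order
print(order.job_done())"
```

```text
the job is handed in; nothing more can be done
None
```

The job is handed in: all four pellets present are in wells, the cam is clamped at its end stop, the paddle was squeezed fully and held for 2.5 s, then let out, and the lock-off is fully back; the judge gave no verdict.

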